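Unstack the biscuit-fired lids and put each on its own pot

TASK

The four clay lids have come out of the kiln in one stack: take it apart from the top and put every lid on the pot it was made for - the smallest on the stone pot, the next on the faceted jar, the next on the grey canister and the largest on the green bowl - each seated level with its ring down in the mouth. Set them down without dropping them, and leave the pots standing upright about where they are.

Things in the scene. Friction and masses are not known exactly. Their poses are not given: they have to be found in the camera images.
- lid_48: Round lid of plain unglazed clay, 48 mm across, 40 g, made for the small round grey stone pot; top of the stack. Origin: on its axis at the foot of the hollow ring under it; z up. Ring 20 mm deep, 23 mm outside, goes in the mouth; plate 6 mm thick, 20 to 26 mm above the origin, rests on the rim; knob 16 mm across, 26 to 44 mm up. Lids are stacked ring round knob, 26 mm apart.
- lid_72: Round lid of plain unglazed clay, 72 mm across, 80 g, made for the dark marbled faceted jar; second from the top. Origin: on its axis at the foot of the hollow ring under it; z up. Ring 20 mm deep, 44 mm outside, goes in the mouth; plate 6 mm thick, 20 to 26 mm above the origin, rests on the rim; knob 14 mm across, 26 to 44 mm up. Lids are stacked ring round knob, 26 mm apart.
- lid_88: Round lid of plain unglazed clay, 88 mm across, 120 g, made for the straight grey canister; third from the top. Origin: on its axis at the foot of the hollow ring under it; z up. Ring 20 mm deep, 62 mm outside, goes in the mouth; plate 6 mm thick, 20 to 26 mm above the origin, rests on the rim; knob 20 mm across, 26 to 44 mm up. Lids are stacked ring round knob, 26 mm apart.
- lid_106: Round lid of plain unglazed clay, 106 mm across, 160 g, made for the small pale green bowl; bottom of the stack. Origin: on its axis at the foot of the hollow ring under it; z up. Ring 20 mm deep, 64 mm outside, goes in the mouth; plate 6 mm thick, 20 to 26 mm above the origin, rests on the rim; knob 20 mm across, 26 to 44 mm up. Lids are stacked ring round knob, 26 mm apart.
- stone_pot: Small round-bellied grey-brown stone pot, loose, about 140 g, 64 mm across, 59 mm high; the narrow mouth is about 31 mm wide inside, rim 40 mm outside. Origin: centre of the foot, on the bench; the mouth is straight above it, rim 59 mm up.
- faceted_jar: Dark marbled faceted jar, loose, about 450 g, 132 mm across at the belly, 134 mm high; the mouth is about 54 mm wide inside, rim about 66 mm outside. Origin: centre of the foot, on the bench; the mouth is straight above it (within 1 mm), rim 134 mm up.
- canister: Straight-sided canister of plain grey unglazed stoneware, loose, about 350 g, 82 mm across, 100 mm high; the mouth is 72 mm wide inside, 81 mm outside. Origin: centre of the foot, on the bench; the mouth is straight above it, rim 100 mm up.
- green_bowl: Small pale green bowl, loose, about 150 g, 96 mm across the rim, 46 mm high; inside it is 82 mm wide just below the rim and narrows to 70 mm 20 mm further down. Origin: centre of the foot, on the bench; the mouth is straight above it, rim 46 mm up.
There are look-alikes about, which are no part of the job. What is shaped like the lid_88 but pink is not meant.

How it is judged:
By the outcome, as a careful person would: the job done as asked, in the order asked, and still so for the second after the job is handed in, with the robot touching nothing.
It also fails if it takes over 122 s, if anything falls off the work surface, if the arm or the gripper's body presses on something with over 40 N, if the wrist force passes 120 N, or if a joint passes its speed limit or range.

ROBOT

A 6-joint arm with a two-finger parallel gripper is mounted at the origin on the work surface; the furniture and walls round the work are solid. World frame = base frame: x ahead of the robot, y to its left, z up, the work surface at z = 0. Lengths are in m, angles in rad, forces in N, time in s.
With the tool pointing down it reaches from about 0.275 to 0.875 m from the base axis. Payload 12.5 kg.
Tool frame: the origin (TCP) lies at the very end of the fingers, on their centre line; the grasp point (between the pads) lies 19 mm behind it; z points along the fingers, y is the line along which they close (so a half turn about z gives the same grasp; the last joint's range is limited). The gripper opens to 85 mm and grips with 20 to 120 N. Pads are 22 mm wide; open, the fingers measure 114 mm over their backs; the gripper's body (76 mm by 85 mm) begins 54 mm behind the grasp point. The pads swing forward as they close: fully open they stand 13 mm farther back than shut.
Start: joints at [-1.41, 0.351, 1.652, -0, 1.139, -0.085], TCP at [0.134, -0.533, 0.231] pointing down, gripper open.
Joint ranges: [-2.75, 2.75], [-0.79, 2.1], [0.01, 2.65], [-1.57, 4.71], [0.07, 3.14], [-2.87, 2.87]. Speed limits (rad/s): [2.22, 2.22, 2.79, 3.14, 3.14, 3.14].

INTERFACE

Orientations are given as a 3x3 rotation matrix whose columns are the frame's x, y, z axes.
In Python, from bench import manip gives the robot as it stands. Calls block until the motion is done:
- manip.move_ptp(position, orientation): joint-space move of the TCP to a pose.
- manip.move_l(position, attitude=None, max_speed=0.15): straight line of the TCP; attitude=None keeps the orientation; max_speed is the mean speed in m/s.
- manip.move_j(angles): joint-space move.
- manip.set_gripper(opening, effort=None): opening from 0.0 (shut) to 1.0 (fully open); effort is the grip in N (None keeps the last); returns when the fingers have stopped.
- manip.dwell(seconds).
- manip.inverse_kinematics(position, orientation): joint angles nearest the present ones, or None.
- manip.grab_frame(name): name is "side" or "top"; returns (picture, depth): 420x560x3 uint8, red, green, blue; 420x560 float32, m along the optical axis (not along the pixel's ray), 0 where there is no reading.
- manip.get_calibration(name): a dict with "camera_matrix" (3x3 intrinsics, pixels), "R" (3x3) and "t" (3): a world point X has camera coordinates R X + t. Camera axes: x right, y down, z forward; pixel columns grow to the right and rows downward; lengths in m; the calibration is good to about 2 mm. A picture is of the moment at which its call begins. get_calibration takes no time and is no camera call.
A pose or a line that the arm cannot do raises manip.Unreachable and nothing moves.
- manip.sign_off(): hands the job in; it is judged then, once.
Trained networks look in the newest picture that a camera, given by its name, has taken for a name from the list of things; names that differ only in an ending like _2 or _b are one class to them, and where a whole thing is asked for, a point or a joint stands for the part that bears it (a point fixed in the world has none). Each returns a list of dicts, best first, with "confidence" (0 to 1); they miss things now and then, are a little off and sometimes report something else, mostly with a low value. They report only what shows in the picture. A call takes as long as a camera call. They do not tell look-alikes from the thing itself.
- manip.look_for(camera, name): "at" ([x, y, z] in m, in world coordinates, good to about 4 mm: the middle of the surface that is visible of it).
Readings, each from a call of its own:
- manip.current_time(): time.
- manip.current_qpos(): joint angles.
- manip.current_joint_vel(): joint speeds.
- manip.current_joint_torque(): joint torques, N m.
- manip.current_ee_pos(): TCP position.
- manip.current_tcp_rot(): TCP orientation.
- manip.current_force(): force on the tool from outside, world axes, zero at the start.
- manip.current_ft_torque(): the same for the moment, N m.
- manip.current_grip_width(): opening from 0.0 (shut) to 1.0 (fully open).
- manip.current_grip_force(): force on a finger pad.
Only numpy, scipy, OpenCV 4.12 (cv2) and the standard library are available. Lean on these libraries where they do the work, as an engineer would, in place of code of your own. Each camera call takes 0.05 s, during which the arm holds its last target. There are 200 camera calls.

## Working session

There is one attempt and no reset: what is moved stays moved. The work goes in short steps, each a Python script; the robot and the scene stay as the last script left them, time stands still between calls to the robot, and variables do not carry over. Pictures are saved under pics/ and viewed, at most 14 in all, crops included, and the job is handed in when it is done.

```bash
mkdir -p pics; ls; python3 - <<'E'
from bench import manip
import cv2,numpy as np
for c in("top","side"):
    p,d=manip.grab_frame(c); cv2.imwrite(f"pics/{c}0.png",p[:,:,::-1]); np.save(f"{c}0.npy",d); np.save(f"{c}0rgb.npy",p)
    k=manip.get_calibration(c); print(c,k)
    for n in "lid_48 lid_72 lid_88 lid_106 stone_pot faceted_jar canister green_bowl".split():
        print(n,[(np.round(r["at"],3),round(r["confidence"],2)) for r in manip.look_for(c,n)])
print(manip.current_time())
E
```

```text
pics
top {'camera_matrix': array([[450.98799864,   0.        , 284.97829067],
       [  0.        , 450.98799864, 208.11644174],
       [  0.        ,   0.        ,   1.        ]]), 'R': array([[ 0.0175796 , -0.99975886,  0.0131601 ],
       [-0.98949265, -0.01928527, -0.14329124],
       [ 0.14351048, -0.01050282, -0.98959306]]), 't': array([-0.20922413,  0.47890676,  0.88506984])}
lid_48 [(array([ 0.447, -0.195,  0.108]), 0.97), (array([ 0.44 , -0.192,  0.075]), 0.97), (array([ 0.436, -0.185,  0.026]), 0.89), (array([ 0.299, -0.198,  0.024]), 0.83), (array([ 0.431, -0.2  ,  0.045]), 0.78)]
lid_72 [(array([ 0.447, -0.195,  0.108]), 0.97), (array([ 0.44 , -0.192,  0.075]), 0.97), (array([ 0.436, -0.185,  0.026]), 0.89), (array([ 0.299, -0.198,  0.024]), 0.83), (array([ 0.431, -0.2  ,  0.045]), 0.78)]
lid_88 [(array([ 0.447, -0.195,  0.108]), 0.97), (array([ 0.44 , -0.192,  0.075]), 0.97), (array([ 0.436, -0.185,  0.026]), 0.89), (array([ 0.299, -0.198,  0.024]), 0.83), (array([ 0.431, -0.2  ,  0.045]), 0.78)]
lid_106 [(array([ 0.447, -0.195,  0.108]), 0.97), (array([ 0.44 , -0.192,  
[... 976 characters left out ...]
 0.079]), 0.78), (array([ 0.299, -0.217,  0.024]), 0.75), (array([ 0.416, -0.193,  0.051]), 0.59), (array([ 0.405, -0.186,  0.028]), 0.52)]
lid_88 [(array([ 0.429, -0.201,  0.079]), 0.78), (array([ 0.299, -0.217,  0.024]), 0.75), (array([ 0.416, -0.193,  0.051]), 0.59), (array([ 0.405, -0.186,  0.028]), 0.52)]
lid_106 [(array([ 0.429, -0.201,  0.079]), 0.78), (array([ 0.299, -0.217,  0.024]), 0.75), (array([ 0.416, -0.193,  0.051]), 0.59), (array([ 0.405, -0.186,  0.028]), 0.52)]
stone_pot [(array([ 0.435, -0.023,  0.049]), 0.67), (array([ 0.441, -0.202,  0.106]), 0.44)]
faceted_jar [(array([ 0.426, -0.426,  0.09 ]), 0.69)]
canister [(array([ 0.588, -0.364,  0.067]), 0.87)]
green_bowl []
0.9
```

View pics/top0.png

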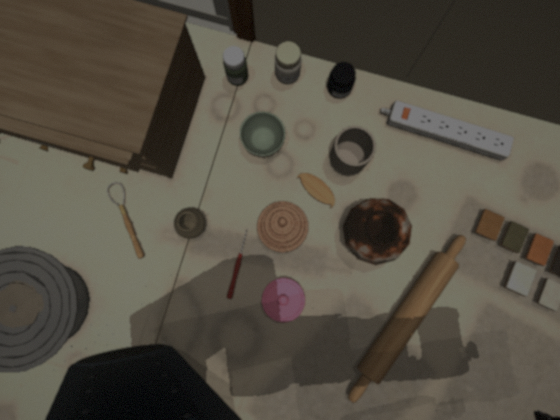

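View pics/side0.png

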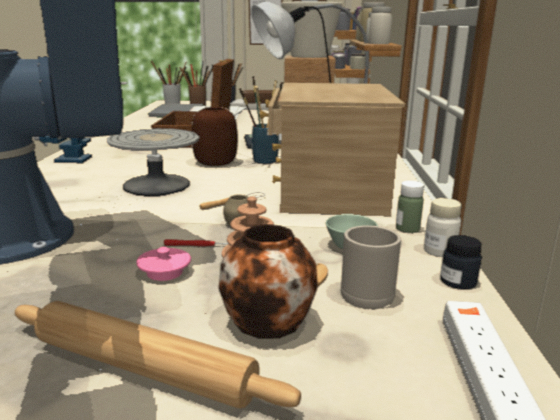

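The top view shows the clay stack at (282,226) and a pink look-alike lid at (283,299), which is the one to avoid. The stone pot is at (190,222), the jar at (377,230), the canister at (351,151) and the green bowl at (262,134). Next I'll measure rims and knobs from depth.

```bash
cat > h.py <<'E'
from bench import manip
import numpy as np,cv2
from scipy.optimize import least_squares
def cloud(c,d=None):
    if d is None: p,d=manip.grab_frame(c)
    k=manip.get_calibration(c);K=k["camera_matrix"]
    v,u=np.indices(d.shape); P=np.stack([(u-K[0,2])/K[0,0]*d,(v-K[1,2])/K[1,1]*d,d],-1)
    P=(P-k["t"])@k["R"]; P[d==0]=np.nan
    return P
def sel(P,xy,r,z0,z1):
    with np.errstate(invalid="ignore"): return P[(np.hypot(P[...,0]-xy[0],P[...,1]-xy[1])<r)&(P[...,2]>z0)&(P[...,2]<z1)]
def disc(Q):   # centre of top face via min enclosing circle, median z
    (x,y),r=cv2.minEnclosingCircle(Q[:,:2].astype(np.float32)); return np.array([x,y]),r,np.median(Q[:,2]),Q[:,:2].mean(0),len(Q)
def ringfit(Q,x0,r):   # circle of known radius through rim points
    s=least_squares(lambda a:np.hypot(Q[:,0]-a[0],Q[:,1]-a[1])-a[2],[*x0,r],loss="soft_l1",f_scale=.002); return s.x,len(Q)
E
python3 - <<'E'
from h import *
np.set_printoptions(precision=4,suppress=True)
for c in("top","side"):
    P=cloud(c,np.load(c+"0.npy")); print(c,"bench z",np.nanmedian(sel(P,(.36,-.1),.03,-.02,.02)[:,2]))
    for n,xy,z,ri,ro in(("stone",(.446,-.007),.059,.0155,.02),("jar",(.439,-.38),.134,.027,.033),("can",(.601,-.334),.1,.036,.0405),("bowl",(.646,-.143),.046,.041,.048)):
        Q=sel(P,xy,ro+.025,z-.006,z+.006)
        if len(Q)>5: print(n,ringfit(Q,xy,(ri+ro)/2),"exp r",(ri+ro)/2,"z",np.percentile(Q[:,2],[50,95]), disc(Q)[:2])
    for n,z,r in(("k48",.122,.02),("p48",.104,.04),("p72",.078,.05),("p88",.052,.06),("p106",.026,.07)):
        Q=sel(P,(.446,-.197),r,z-.006,z+.006)
        if len(Q)>3: print(n,disc(Q))
E
```

```text
top bench z 0.0007503860036019784
stone (array([ 0.4489, -0.0052,  0.0193]), 196) exp r 0.017750000000000002 z [0.0574 0.0606] (array([ 0.449 , -0.0061]), 0.02341894619166851)
jar (array([ 0.4361, -0.3779,  0.0307]), 306) exp r 0.03 z [0.1334 0.1358] (array([ 0.4363, -0.3785]), 0.03354964032769203)
can (array([ 0.5981, -0.3317,  0.0379]), 361) exp r 0.03825 z [0.0996 0.1022] (array([ 0.5984, -0.3321]), 0.040895648300647736)
bowl (array([ 0.636 , -0.1491,  0.0451]), 349) exp r 0.0445 z [0.0451 0.0484] (array([ 0.6373, -0.1486]), 0.048201002180576324)
k48 (array([ 0.4457, -0.1936]), 0.008093182928860188, np.float64(0.12072368604128533), array([ 0.4453, -0.1938]), 57)
p48 (array([ 0.4454, -0.1937]), 0.023965489119291306, np.float64(0.10335431451732444), array([ 0.4446, -0.1937]), 446)
p72 (array([ 0.4459, -0.1939]), 0.03607284277677536, np.float64(0.07739072489880247), array([ 0.4435, -0.1941]), 562)
p88 (array([ 0.447 , -0.1951]), 0.04411556199193001, np.float64(0.051458539270841784), array([ 0.4412, -0.1976]), 423)
p106 (array([ 0.4465, -0.1944]), 0.053027525544166565, np.float64(0.02
[... 499 characters left out ...]
64, -0.1507,  0.0453]), 255) exp r 0.0445 z [0.0436 0.0464] (array([ 0.6372, -0.1502]), 0.04919302091002464)
k48 (array([ 0.4461, -0.1955]), 0.007975639775395393, np.float64(0.11956879614069063), array([ 0.4454, -0.198 ]), 42)
p48 (array([ 0.4452, -0.1965]), 0.024793120101094246, np.float64(0.10304314655850569), array([ 0.4446, -0.2026]), 284)
p72 (array([ 0.4453, -0.1971]), 0.03636001795530319, np.float64(0.07736211740692422), array([ 0.44  , -0.1967]), 377)
p88 (array([ 0.4165, -0.1911]), 0.02775225229561329, np.float64(0.05152809942279715), array([ 0.4145, -0.1911]), 125)
p106 (array([ 0.4017, -0.1827]), 0.023025784641504288, np.float64(0.02555769788210093), array([ 0.4012, -0.1835]), 53)
```

```bash
python3 - <<'E'
import cv2
i=cv2.imread("pics/top0.png")[100:320,160:430]; cv2.imwrite("pics/crop.png",cv2.convertScaleAbs(cv2.resize(i,None,fx=2.7,fy=2.7,interpolation=cv2.INTER_CUBIC),alpha=1.5))
E
```

```text
(no output)
```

View pics/crop.png

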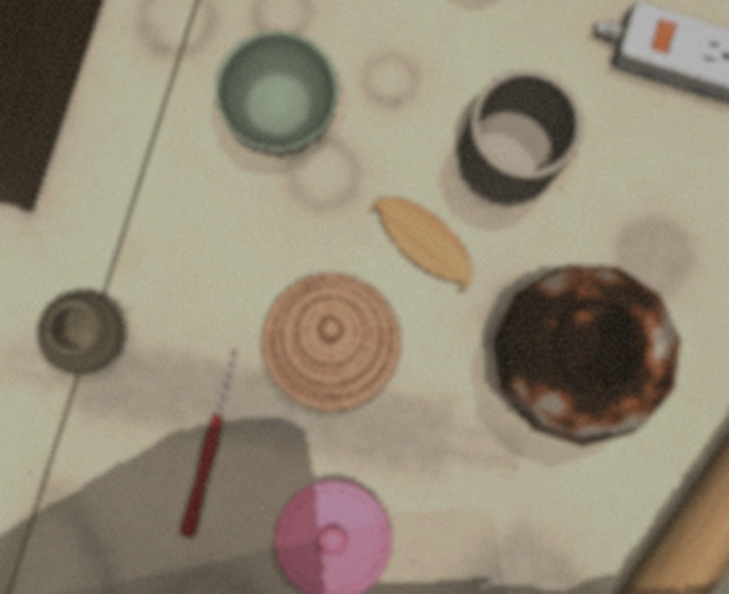

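The clay stack at crop (330,340) is concentric and fits the description. The lid at crop (333,540) has the lid_88 shape but is pink, so it's excluded. I'll do the first lid now.

```bash
cat >> h.py <<'E'
POTS=dict(stone=(.4490,-.0060,.059),jar=(.4362,-.3795,.134),can=(.5983,-.3330,.100),bowl=(.6363,-.1500,.046))
R0=manip.current_tcp_rot(); yaw=-1.495
x=R0[:,0].copy(); x[2]=0; x/=np.linalg.norm(x); z=np.array([0,0,-1.]); R=np.stack([x,np.cross(z,x),z],1)
G=.002; TZ=.25
def pick(xy,origin_z,TZ=TZ):
    manip.set_gripper(.45,40)
    manip.move_ptp([*xy,max(TZ,.18)],R)
    zg=origin_z+.026+G
    manip.move_l([*xy,zg+.03],max_speed=.25); manip.move_l([*xy,zg],max_speed=.06)
    manip.set_gripper(0.,40); print("width",manip.current_grip_width(),"F",manip.current_grip_force(),"ee",manip.current_ee_pos())
    manip.move_l([*xy,zg+.03],max_speed=.08); print("lift",manip.current_force()); manip.move_l([*xy,TZ],max_speed=.25)
    print("width",manip.current_grip_width(),"t",manip.current_time())
def lower(pot,off=(0,0)):
    X,Y,rz=POTS[pot]; X+=off[0];Y+=off[1]; zt=rz+.006+G   # TCP height when seated
    manip.move_ptp([X,Y,max(TZ,zt+.05)],R); manip.move_l([X,Y,zt+.026],max_speed=.25); manip.dwell(.15)
    f0=manip.current_force(); manip.move_l([X,Y,zt+.004],max_speed=.05); print("df at +4mm",manip.current_force()-f0)
    for h in np.arange(.003,-.0041,-.0007):
        manip.move_l([X,Y,zt+h],max_speed=.02); df=manip.current_force()-f0
        if df[2]>2.5: break
    print("contact h",h,"df",df,"t",manip.current_time())
def release(pot):
    p=manip.current_ee_pos()
    manip.set_gripper(.45); manip.move_l([p[0],p[1],p[2]+.03],max_speed=.08); manip.move_l([p[0],p[1],TZ],max_speed=.3)
    print("t",manip.current_time())
E
python3 - <<'E'
from h import *
np.set_printoptions(precision=4,suppress=True)
print(R)
pick((.4457,-.1950),.078)
p,d=manip.grab_frame("side"); cv2.imwrite("pics/s1.png",p[:,:,::-1])
E
```

```text
[[ 0.9699  0.2433  0.    ]
 [ 0.2433 -0.9699  0.    ]
 [ 0.      0.     -1.    ]]
width 0.16607348297275512 F 38.95737290382385 ee [ 0.4459 -0.1951  0.1063]
lift [-0.0831  0.7144 -0.6414]
width 0.16579567468194026 t 5.8417
```

View pics/s1.png

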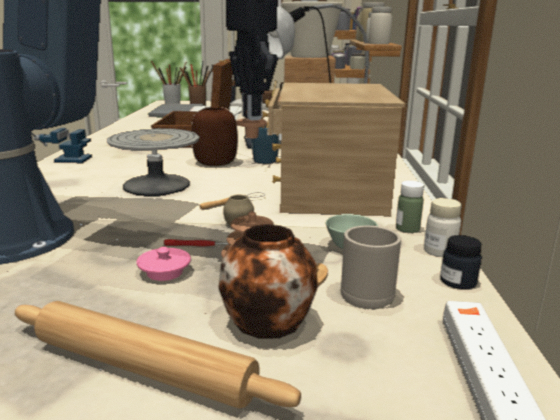

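Lid_48 is held level under the gripper at (255,130), and the rest of the stack stands at (250,222). Next is the stone pot.

```bash
python3 - <<'E'
from h import *
np.set_printoptions(precision=4,suppress=True)
lower("stone")
p,d=manip.grab_frame("side"); cv2.imwrite("pics/s2.png",cv2.resize(p[120:300,130:400,::-1],None,fx=2.5,fy=2.5))
E
```

```text
df at +4mm [ 0.1409 -0.8024 -0.5736]
contact h 0.00019999999999999966 df [-0.7054 -0.3429  4.9493] t 9.4417
```

View pics/s2.png

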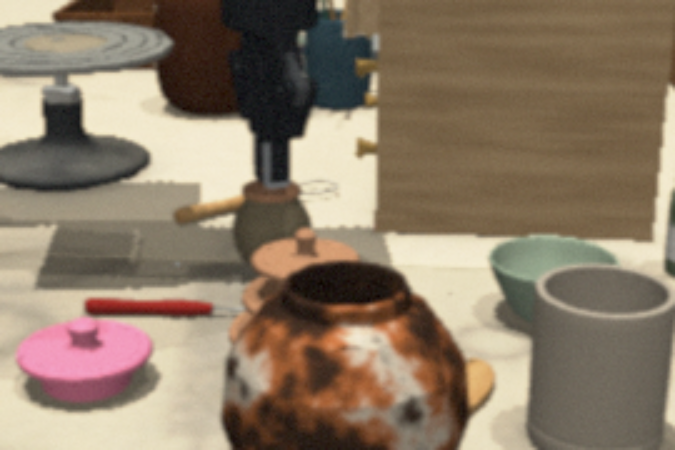

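The lid sits flush on the stone pot at crop (272,190), with contact at the expected height. I'll release it, measure the next lid and pick that up.

```bash
cat >> h.py <<'E'
def stack(lo):   # knob/plate centres of the top remaining lid, bottom origin lo
    out=[]
    for c in("top","side"):
        P=cloud(c)
        for z,r in((lo+.044,.02),(lo+.026,.06)):
            Q=sel(P,(.4457,-.195),r,z-.006,z+.006)
            if len(Q)>5: q=disc(Q); print(c,q); 
            if len(Q)>5 and z>lo+.04: out.append(q[0])
    return np.mean(out,0)
E
python3 - <<'E'
from h import *
np.set_printoptions(precision=4,suppress=True)
release("stone")
P=cloud("top")
for z,r in((.083,.02),(.065,.04)):
    print("lid48",disc(sel(P,POTS["stone"],r,z-.006,z+.006)), "zspread",np.std(sel(P,POTS["stone"],r,z-.006,z+.006)[:,2]))
xy=stack(.052); print(xy)
if np.hypot(*(xy-[.4457,-.195]))<.006:
    pick(xy,.052); lower("jar")
E
```

```text
t 11.0333
lid48 (array([ 0.4482, -0.0057]), 0.007852849550545216, np.float64(0.08172266748436081), array([ 0.4484, -0.0057]), 53) zspread 0.0018257095185871205
lid48 (array([ 0.449 , -0.0055]), 0.024193543940782547, np.float64(0.0645861345395225), array([ 0.4481, -0.0064]), 415) zspread 0.0016349163977359626
top (array([ 0.4446, -0.1936]), 0.0068387133069336414, np.float64(0.09476413280104407), array([ 0.4455, -0.1939]), 42)
top (array([ 0.446 , -0.1939]), 0.03609958291053772, np.float64(0.077534006473612), array([ 0.4454, -0.194 ]), 1025)
side (array([ 0.4469, -0.1972]), 0.006572010461241007, np.float64(0.09373626674671609), array([ 0.4461, -0.1974]), 34)
side (array([ 0.4456, -0.195 ]), 0.03651157394051552, np.float64(0.0774265943227913), array([ 0.4405, -0.1949]), 412)
[ 0.4457 -0.1954]
width 0.14078272954493207 F 38.954370617866516 ee [ 0.4459 -0.1956  0.0803]
lift [ 0.0864 -0.2469 -0.8826]
width 0.1440504945498047 t 15.1167
df at +4mm [ 0.476   0.8859 -0.0863]
contact h 0.00019999999999999966 df [-2.1253  1.0438  5.916 ] t 18.35
```

```bash
python3 - <<'E'
from h import *
np.set_printoptions(precision=4,suppress=True)
release("jar"); manip.move_ptp([.449,-.1,.3],R)
P=cloud("top"); print("lid72",[disc(sel(P,POTS["jar"],r,z-.006,z+.006)) for z,r in((.158,.02),(.14,.05))])
p,d=manip.grab_frame("side"); cv2.imwrite("pics/s3.png",p[:,:,::-1])
manip.move_ptp([.449,0,.25],R)
xy=stack(.026); print(xy)
E
```

```text
t 19.6667
lid72 [(array([ 0.435 , -0.3788]), 0.006413745228201151, np.float64(0.15691832955281498), array([ 0.4361, -0.3781]), 53), (array([ 0.4365, -0.3786]), 0.03625170886516571, np.float64(0.1400288996010425), array([ 0.4359, -0.3778]), 1186)]
top (array([ 0.4466, -0.1946]), 0.010059923864901066, np.float64(0.06878533430419008), array([ 0.4465, -0.1954]), 81)
top (array([ 0.4469, -0.1952]), 0.04414224624633789, np.float64(0.05171979376534304), array([ 0.4462, -0.1951]), 1414)
side (array([ 0.4189, -0.1867]), 0.03088974580168724, np.float64(0.051631311737761594), array([ 0.4155, -0.1885]), 137)
[ 0.4466 -0.1946]
```

View pics/s3.png

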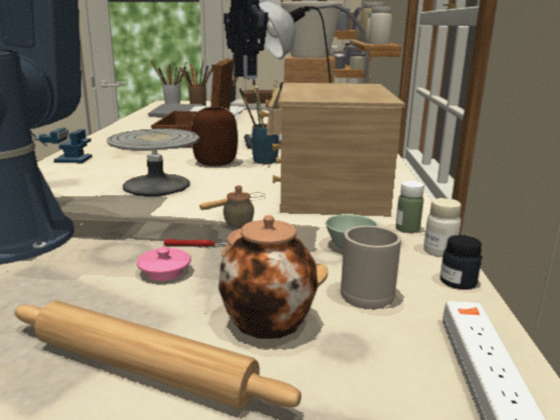

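The stone pot (238,205) and the jar (268,235) both have level lids. Next is lid_88, picked at the top-camera position plus the mean camera offset and taken to the canister.

```bash
python3 - <<'E'
from h import *
np.set_printoptions(precision=4,suppress=True)
pick((.4468,-.1962),.026); lower("can")
p,d=manip.grab_frame("side"); cv2.imwrite("pics/s4.png",p[:,:,::-1])
E
```

```text
width 0.21215736765829354 F 38.97845149040222 ee [ 0.4471 -0.1964  0.0543]
lift [ 0.4856  0.1026 -1.5266]
width 0.2083548074968875 t 25.625
df at +4mm [ 0.1586 -0.1573 -0.5761]
contact h 0.00019999999999999966 df [-1.2414  1.2049  6.5711] t 29.0667
```

View pics/s4.png

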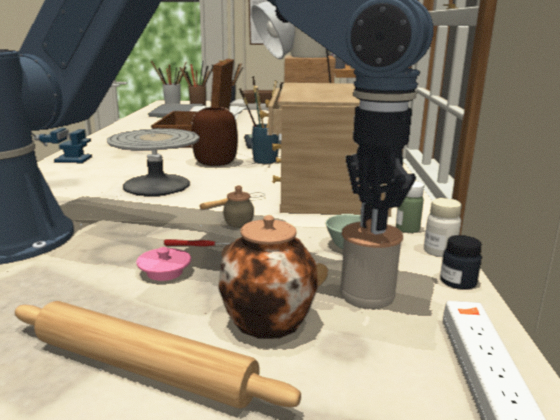

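Lid_88 lies flat on the canister at (372,235). Next: release it, then lid_106 to the bowl.

```bash
python3 - <<'E'
from h import *
np.set_printoptions(precision=4,suppress=True)
release("can"); manip.move_ptp([.449,0,.25],R)
P=cloud("top"); print("lid88",[disc(sel(P,POTS["can"],r,z-.006,z+.006)) for z,r in((.124,.02),(.106,.06))])
Q=sel(P,POTS["bowl"],.07,.04,.052); print("bowl",ringfit(Q,POTS["bowl"][:2],.0445))
q=disc(sel(P,(.4457,-.195),.025,.038,.05)); q2=disc(sel(P,(.4457,-.195),.07,.02,.032)); print(q,q2)
xy=(q[0]+q2[0])/2+[.0001,-.0012]; print(xy)
if np.hypot(*(xy-[.4457,-.195]))<.006:
    pick(xy,0.); lower("bowl")
p,d=manip.grab_frame("side"); cv2.imwrite("pics/s5.png",p[:,:,::-1])
E
```

```text
t 30.5
lid88 [(array([ 0.5984, -0.3323]), 0.010514364577829838, np.float64(0.12318263521309245), array([ 0.5975, -0.3318]), 90), (array([ 0.5981, -0.3321]), 0.044204067438840866, np.float64(0.10606909700407736), array([ 0.5969, -0.3316]), 1491)]
bowl (array([ 0.636 , -0.1491,  0.0452]), 344)
(array([ 0.4465, -0.1946]), 0.009922525845468044, np.float64(0.042855471983879775), array([ 0.4462, -0.1945]), 78) (array([ 0.4464, -0.1944]), 0.05303281173110008, np.float64(0.02586816876370079), array([ 0.4457, -0.1944]), 1988)
[ 0.4466 -0.1957]
width 0.2139854416823451 F 38.979955315589905 ee [ 0.4468 -0.1959  0.0284]
lift [-0.5752 -0.2101 -3.1311]
width 0.2136469372898484 t 36.2417
df at +4mm [-1.0979  0.8322  1.3366]
contact h 0.00019999999999999966 df [-1.4229  0.8434  3.6831] t 39.8667
```

View pics/s5.png

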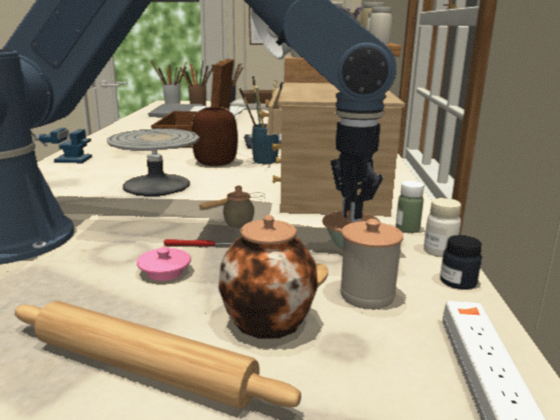

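Lid_106 is on the bowl at (350,220) at the expected height. I'll release, back off and check everything.

```bash
python3 - <<'E'
from h import *
np.set_printoptions(precision=4,suppress=True)
release("bowl"); manip.move_ptp([.134,-.533,.25],R); manip.dwell(.5)
P=cloud("top")
for n,r in(("stone",.024),("jar",.036),("can",.044),("bowl",.053)):
    X,Y,z=POTS[n]; Q=sel(P,(X,Y),r+.01,z,z+.012); A=np.c_[Q[:,:2]-[X,Y],np.ones(len(Q))]
    c=np.linalg.lstsq(A,Q[:,2],rcond=None)[0]; print(n,disc(Q)[:3],"tilt deg",np.degrees(c[:2]),"z-expected",c[2]-z-.006)
p,d=manip.grab_frame("side"); cv2.imwrite("pics/s6.png",p[:,:,::-1])
E
```

```text
t 41.475
stone (array([ 0.4487, -0.0055]), 0.02416476048529148, np.float64(0.06466474397080399)) tilt deg [-0.2657  1.172 ] z-expected -0.0004516676158411951
jar (array([ 0.4364, -0.3783]), 0.036337029188871384, np.float64(0.13999617847158805)) tilt deg [ 0.112 -0.06 ] z-expected -5.618620052871316e-05
can (array([ 0.5981, -0.332 ]), 0.04438743740320206, np.float64(0.10608140824591833)) tilt deg [ 0.154  -0.0036] z-expected 0.0001231964347414207
bowl (array([ 0.6361, -0.149 ]), 0.05359039455652237, np.float64(0.052252891319706556)) tilt deg [0.0885 0.0809] z-expected 0.00025354386462791804
```

View pics/s6.png

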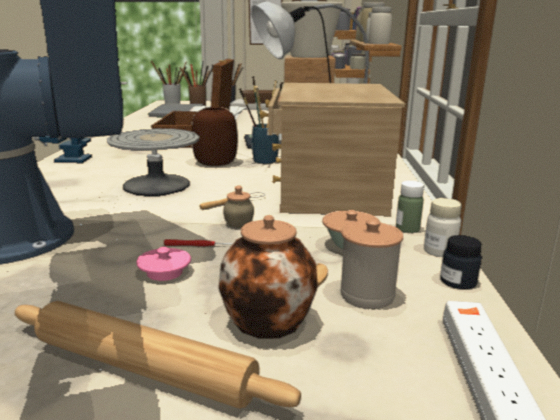

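All four lids (238,197), (268,231), (350,219) and (372,232) are seated level, and the pots haven't moved.

```bash
python3 -c "
from bench import manip
print(manip.sign_off())"
```

```text
the job is handed in; nothing more can be done
None
```

All four lids are seated on their own pots in the order asked, and the job was handed in at about 43 s; the last depth check put each plate within 0.5 mm of its expected height and level to about 1°.

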